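# Load a cork rod into the cut-off jig, home against its length stop

## Task

Lay the cork rod in the V-groove of the cut-off jig, then push it along the groove, under the sprung roller, until its end is seated against the stop screw, ready for sawing the next stopper cork. Press it home gently, for cork bruises easily; leave it there in touch with the stop, let go, and do not disturb the stoppers, the tape roll or the orange seal cap standing about.

Things in the scene. Friction and masses are not known exactly. Their poses are not given: they have to be found in the camera images.
- cork_rod: Loose round rod of light brown pressed cork, 20 mm in diameter, 140 mm long, 25 to 40 g, ends rounded over by 2.5 mm. Origin at its middle on its axis, x along the rod; both ends are alike and it may lie at any roll.
- cutoff_jig: Wooden board 280 x 72 x 14 mm fixed to the bench, with an open 90 degree V-trough of aluminium angle along its middle, a sprung roller over it and a stop at its end. Origin under the board's middle; x along the groove towards the stop, z up. Trough from x = -130 to 81 mm, 3 mm saw gap at 55; leg edges 26.5 mm high and 16 mm apart, wooden strips 22 mm high beside them.
- infeed (a point): Point on the axis of a rod seated in the groove, 32.4 mm above the bench, 53 mm before the jig's origin (jig x = -53 mm, axes as the jig's): a good place for the rod's middle when it is laid in, its leading end then 12 mm short of the roller. The seated rod stands out of the trough by its upper 16 mm, to hold it by.
- hold_down (a joint): Lift (m) of the black rubber roller, 16 mm in diameter, free-turning, in a steel crosshead on two sprung posts 87 mm high at jig x = 37 mm, y = +-27.5 mm. At 0 its underside is 38.4 mm above the bench, 4 mm lower than a seated rod's top, under 2 to 3 N of spring. The rod's rounded end lifts it when pushed under: about 5 N for a few mm, then 1.5 to 4 N of drag.
- stop_block: Dark steel stop bracket on the jig; origin at bench level under the front of its plate, x away from the rod. A set screw stands out of the plate towards the rod, on the groove's axis: its black rubber tip (12 mm wide) ends 8 to 24 mm before the plate, set anew for each job and not measured: feel for it. The tip gives 2 mm under 1 to 4 N, then is hard. Seat with over 2 N; over 15 N bruises cork.
- stopper_1: Loose bystander: finished stopper, wooden cap 36 mm wide standing on the bench with the cork shank up, 39 mm high, beyond the jig's stop end. Origin under its middle.
- stopper_2: Loose bystander: stopper like the other, beside the jig on its far side. Origin under its middle.
- tape_roll: Loose bystander: roll of paper tape lying flat, 69 mm wide, 24 mm high. Origin under its middle.
- seal_cap_2: Loose bystander: orange seal cap, 34 mm wide, 36 mm high, upright. Origin under its middle.

How it is judged (in metres and radians):
On the way, in this order (a step that is already met when the one before it is completed fails the run):
1. the rod lies in the groove, its leading end still short of the roller (y of cork_rod in the frame of cutoff_jig between -0.002 and 0.002 m and z of cork_rod in the frame of cutoff_jig between 0.0304 and 0.0344 m and angle between the x axis of cork_rod and the x axis of cutoff_jig, either way round below 0.035 rad and x of cork_rod in the frame of cutoff_jig below -0.035 m), for 0.2 s.
2. the rod, in the groove and under the roller, is pressed against the stop with over 2 N for 0.2 s (y of cork_rod in the frame of cutoff_jig between -0.002 and 0.002 m and z of cork_rod in the frame of cutoff_jig between 0.0304 and 0.0344 m and angle between the x axis of cork_rod and the x axis of cutoff_jig, either way round below 0.035 rad and contact force between cork_rod and stop_block above 2 N), for 0.2 s.
At the end, for the whole second after the job is handed in: The rod lies at rest in the groove (within 2 mm sideways and in height, 2 degrees in direction), its end still touching the stop (0.2 N or more) (y of cork_rod in the frame of cutoff_jig between -0.002 and 0.002 m and z of cork_rod in the frame of cutoff_jig between 0.0304 and 0.0344 m and angle between the x axis of cork_rod and the x axis of cutoff_jig, either way round below 0.035 rad and contact force between cork_rod and stop_block above 0.2 N and linear speed of cork_rod below 0.005 m/s).
It fails at once if the rod is pressed against the stop with more than 15 N (contact force between cork_rod and stop_block above 15 N).
It fails at once if a stopper, the tape roll or the orange seal cap is moved more than 15 mm (distance of any of stopper_1, stopper_2, tape_roll, seal_cap_2 from where it was at the start of the episode above 0.015 m).
It also fails if it takes over 59 s, if anything falls off the work surface, if the arm or the gripper's body presses on something with over 40 N, if the wrist force passes 120 N, or if a joint passes its speed limit or range.

## Robot

A 6-joint arm with a two-finger parallel gripper is mounted at the origin on a cart in front of the work surface, level with it; the furniture and walls round the work are solid. World frame = base frame: x ahead of the robot, y to its left, z up, the work surface at z = 0. Lengths are in mm, angles in rad, forces in N, time in s.
With the tool pointing down it reaches from about 275 to 1000 mm from the base axis. Payload 8.4 kg.
Tool frame: the origin (TCP) lies midway between the tips of the shut fingers; the grasp point (between the pads) lies r.grasp_offset behind it (r.grasp_offset is the distance from the TCP to the grasp point, in mm); z points along the fingers, y is the direction in which the jaws open and shut (so a half turn about z gives the same grasp; the last joint's range is limited). The gripper opens to 85 mm and grips with 20 to 120 N. Pads are 22 mm wide; open, the fingers measure 114 mm over their backs; the gripper's body (76 mm by 85 mm) begins 54 mm behind the grasp point. The pads swing forward as they close: fully open they stand 13 mm farther back than shut.
Start: joints at [-1.21, 0.353, 1.633, -0, 1.155, -0.002], TCP at [221.807, -584.32, 231.281] pointing down, gripper open.
Joint ranges: [-2.63, 2.63], [-0.92, 2.1], [0.06, 2.66], [-1.3, 4.44], [0, 2.69], [-3.02, 3.02]. Speed limits (rad/s): [2.22, 2.22, 2.79, 3.14, 3.14, 3.14].

## Interface

Orientations are given as [roll, pitch, yaw] about the fixed x, y, z axes, in that order (R = Rz(yaw) Ry(pitch) Rx(roll)).
In Python, from rig import r gives the robot as it stands.
- The arm moves only by the tool jog_arm, never from a script. Its argument "series" is a list that holds one entry, the list of rows, each a list of 7 numbers: the shift along the tool's x, y, z in cm, then the turn, a rotation vector about the tool's x, y, z in degrees, then the finger opening in cm, from 0 to 8.54. A call has 1 to 5 rows; each row is the pose to reach, as a shift and turn from the pose commanded when the call began, along the tool's axes at that moment; what a row does not reach only later rows make up. A row lasts 1/8 s, in which the tool goes at most 62.5 mm and 10.7 degrees, less where a joint would pass 70% of its speed; a pose out of reach is approached as far as the arm can. A call with a gripper value outside its range is refused whole. The fingers move at their own pace and stop on an object; "newtons" is the grip in N (left out, the last holds). Time passes only in rows, so rows that repeat a pose let the fingers close. It gives the time, the measured TCP pose, the force and the opening at its end, in the units of the state.
- r.sense(): the state, without advancing time (a new reading comes with each control period).
- r.grab_frame(name): name is "side" or "top" or "wrist"; returns the picture (420x560x3 uint8, red, green, blue); there is no depth.
- r.calibration(name): a dict with "mtx" (3x3 intrinsics, pixels), "origin" and "attitude" of the camera in the world; the wrist camera has in their place "T_tool_cam" (4x4, takes a point from camera to tool coordinates, whose origin is the TCP and whose axes are the flange's). Camera axes: x right, y down, z forward; pixel columns grow to the right and rows downward; lengths in mm; the calibration is good to about 2 mm. A picture is of the moment at which its call begins: read the wrist's pose just before it. calibration takes no time and is no camera call.
- r.sign_off(): hands the job in, once; it reports no verdict.
The state is a dict: "clock": time; "qpos": joint angles; "qvel": joint speeds; "joint_efforts": joint torques, N m; "eef_pos": TCP position; "tcp_rot": TCP orientation; "contact_force": force on the tool from outside, world axes, zero at the start; "wrist_torque": the same for the moment, N m; "opening": opening from 0.0 (shut) to 1.0 (fully open).
Only numpy, scipy, OpenCV 4.12 (cv2) and the standard library are available. Lean on these libraries where they do the work, as an engineer would, in place of code of your own. Each camera call takes 0.05 s, during which the arm holds its last target.

## Working session

There is one attempt and no reset: what is moved stays moved. The work goes in short steps, Python scripts to look and compute and a tool call to move; the robot and the scene stay as the last step left them, time stands still between calls to the robot, and variables do not carry over. Pictures are saved under pics/ and viewed, and the job is handed in when it is done.

Besides the shell and the picture viewer there is one more tool, called as a command line: name --argument value ..., lists and objects as JSON in quotes. jog_arm: Moves the arm, as the interface text tells. Its arguments: {"type":"object","properties":{"series":{"type":"array","items":{"type":"array","items":{"type":"array","items":{"type":"number"}}}},"newtons":{"type":"number"}},"required":["series"]}

```bash
ls; mkdir -p pics
python3 - <<'E'
from rig import r
import cv2
print(r.sense()); print(r.grasp_offset)
for n in ["side","top","wrist"]:
    c=r.calibration(n); print(n,c)
    cv2.imwrite(f"pics/{n}0.png",r.grab_frame(n)[:,:,::-1])
E
```

```text
pics
{'clock': 0.0, 'qpos': array([-1.21039111e+00,  3.53618896e-01,  1.63412813e+00, -9.68598486e-06,
        1.15519211e+00, -2.43175996e-03]), 'qvel': array([-0.00028925,  0.00150932, -0.00084151, -0.00103329, -0.00017548,
        0.00127775]), 'joint_efforts': array([-2.65359180e-03, -6.05263066e+01, -3.42067373e+01, -2.04922758e-04,
        9.26762063e-03, -5.06014175e-06]), 'eef_pos': array([ 221.64349824, -583.87867702,  230.58251466]), 'tcp_rot': array([-3.14024616e+00,  5.58182955e-06,  3.62840896e-01]), 'contact_force': array([-0.30810999,  0.17428367, -0.14617173]), 'wrist_torque': array([0.05299196, 0.02153257, 0.02530558]), 'opening': 1.000869741855062}
18.700000000000003
side {'mtx': array([[462.79773374,   0.        , 275.69194664],
       [  0.        , 462.79773374, 207.37025669],
       [  0.        ,   0.        ,   1.        ]]), 'origin': array([ 545.86583158, -676.85045712,  657.61520592]), 'attitude': array([-2.28018671,  0.01296567,  0.00948967])}
top {'mtx': array([[429.6184039 ,   0.        , 278.47816835],
       [  0.        , 429.6184039 , 211.27760579],
       [  0.        ,   0.        ,   1.        ]]), 'origin': array([383.82177206,  27.04546838, 885.90853971]), 'attitude': array([-2.93824746e+00, -2.17093331e-03, -1.57293226e+00])}
wrist {'mtx': array([[366.99511118,   0.        , 275.57621139],
       [  0.        , 366.99511118, 210.82283903],
       [  0.        ,   0.        ,   1.        ]]), 'T_tool_cam': array([[ 4.41527589e-04, -9.50956369e-01, -3.09324732e-01,
         7.97220062e+01],
       [ 9.99998247e-01,  9.82687512e-04, -1.59368483e-03,
         8.41629635e-01],
       [ 1.81949429e-03, -3.09323486e-01,  9.50955136e-01,
        -1.41815354e+02],
       [ 0.00000000e+00,  0.00000000e+00,  0.00000000e+00,
         1.00000000e+00]])}
```

View pics/side0.png

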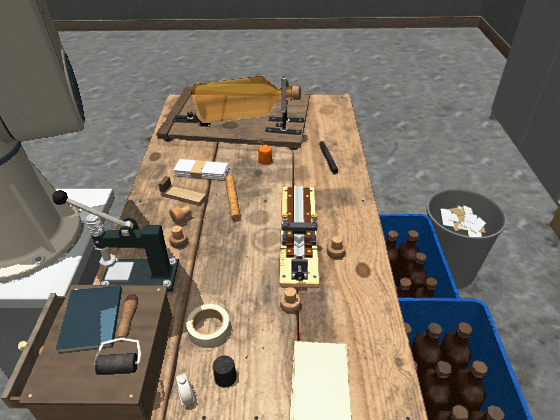

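View pics/top0.png

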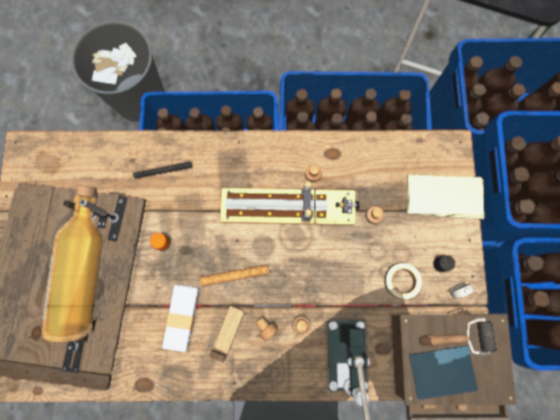

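View pics/wrist0.png

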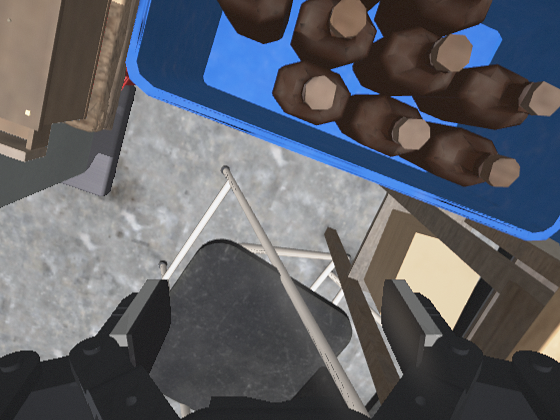

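The top view shows the jig from about (221,205) to (356,207) with its stop on the right, the rod at about (235,276), the orange cap at (159,241), stoppers at (313,172) and (375,214), and the tape at (403,281). The side view agrees. Next I'll measure the rod and the jig.

```bash
cat > h.py <<'E'
import numpy as np, cv2
from scipy.spatial.transform import Rotation as R
from rig import r
def cam(name, s=None):
    c=r.calibration(name)
    if name=="wrist":
        T=np.eye(4); T[:3,:3]=R.from_euler('xyz',s["tcp_rot"]).as_matrix(); T[:3,3]=s["eef_pos"]
        T=T@c["T_tool_cam"]; return c["mtx"],T[:3,3],T[:3,:3]
    return c["mtx"],c["origin"],R.from_euler('xyz',c["attitude"]).as_matrix()
def cast(C,uv,z):
    K,o,Rm=C; uv=np.atleast_2d(np.asarray(uv,float))
    d=(Rm@np.linalg.inv(K)@np.c_[uv,np.ones(len(uv))].T).T
    return o+d*((z-o[2])/d[:,2])[:,None]
def proj(C,P):
    K,o,Rm=C; p=(K@Rm.T@(np.atleast_2d(P)-o).T).T; return p[:,:2]/p[:,2:]
E
python3 - <<'E'
from h import *
im=cv2.imread("pics/top0.png")
a=cv2.resize(im[160:320,140:430],None,fx=2.7,fy=2.7,interpolation=cv2.INTER_CUBIC);cv2.imwrite("pics/topz.png",a)
im=cv2.imread("pics/side0.png")
a=cv2.resize(im[140:320,150:370],None,fx=3.3,fy=3.3,interpolation=cv2.INTER_CUBIC);cv2.imwrite("pics/sidez.png",a)
T=cam("top");S=cam("side")
print(cast(T,[[221,205],[356,207],[235,276],[159,241],[313,172],[375,214],[403,281]],20).round())
print(cast(S,[[299,190],[299,283],[234,197],[265,155],[336,246],[290,299],[208,325]],20).round())
E
```

```text
[[ 576.  143.   20.]
 [ 571. -135.   20.]
 [ 431.  112.   20.]
 [ 501.  267.   20.]
 [ 646.  -48.   20.]
 [ 556. -174.   20.]
 [ 420. -223.   20.]]
[[ 582.  124.   20.]
 [ 574. -141.   20.]
 [ 439.  101.   20.]
 [ 503.  262.   20.]
 [ 648.  -49.   20.]
 [ 557. -176.   20.]
 [ 423. -229.   20.]]
```

View pics/topz.png

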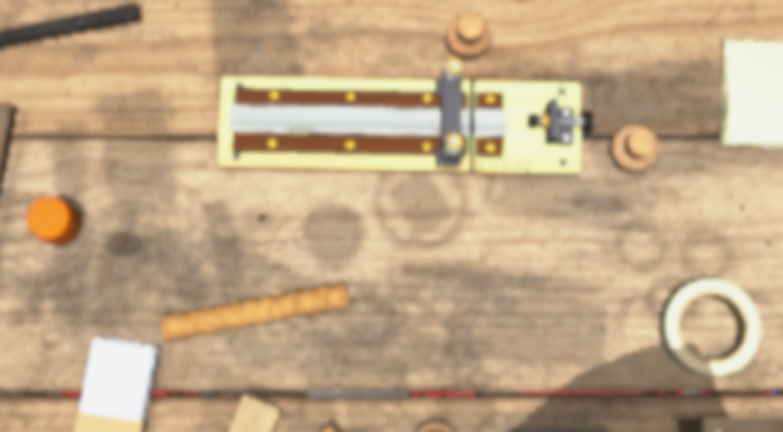

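View pics/sidez.png

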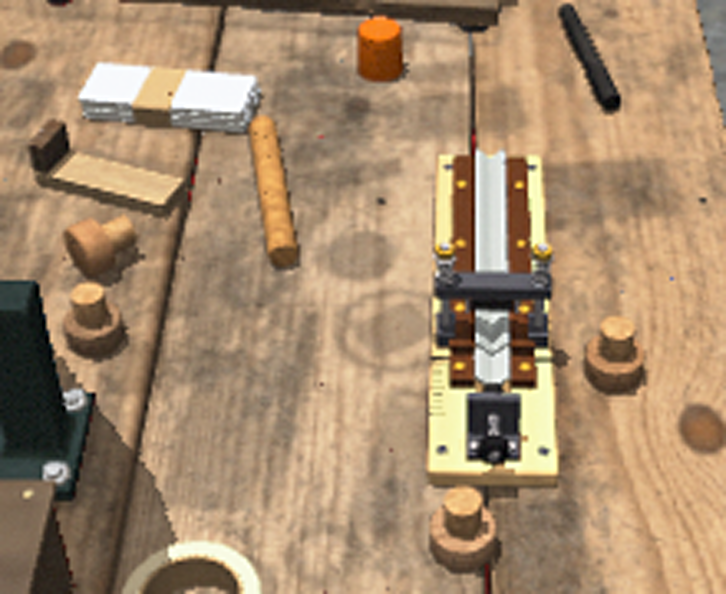

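Run:
```python
from h import *
T=cam("top");S=cam("side")
im=cv2.imread("pics/top0.png"); hsv=cv2.cvtColor(im,cv2.COLOR_BGR2HSV)
print("rod hsv",hsv[276,235],hsv[271,250],"bg",hsv[290,235],"yellow",hsv[205,335])
m=cv2.inRange(hsv,(10,130,150),(20,255,255)); w=np.zeros_like(m); w[258:295,190:280]=m[258:295,190:280]
cs,_=cv2.findContours(w,0,2); c=max(cs,key=cv2.contourArea); rr=cv2.minAreaRect(c); b=cv2.boxPoints(rr); print("rod",rr,cv2.contourArea(c))
print(cast(T,b,10).round(1), cast(T,rr[0],10).round(1))
y=cv2.inRange(hsv,(22,60,150),(40,255,255)); w=np.zeros_like(m); w[180:235,215:362]=y[180:235,215:362]
pts=cv2.findNonZero(w); rr=cv2.minAreaRect(pts); b=cv2.boxPoints(rr); print("board",rr); print(cast(T,b,14).round(1)); print("centre",cast(T,rr[0],14).round(1))
# side
im=cv2.imread("pics/side0.png"); hsv=cv2.cvtColor(im,cv2.COLOR_BGR2HSV)
y=cv2.inRange(hsv,(22,60,150),(40,255,255)); w=np.zeros_like(y); w[183:285,278:322]=y[183:285,278:322]
h=cv2.convexHull(cv2.findNonZero(w)); q=cv2.approxPolyDP(h,4,True)[:,0]; print("side board",q.tolist()); print(cast(S,q,14).round(1))
```

```text
rod hsv [ 18 137 240] [ 16 147 219] bg [ 16  75 186] yellow [ 29  71 179]
rod ((233.70516967773438, 274.9153137207031), (8.322310447692871, 68.86482238769531), 79.4608154296875) 492.5
[[429.1 185.2  10. ]
 [454.1  48.7  10. ]
 [437.6  45.6  10. ]
 [412.8 181.5  10. ]] [[433.4 115.5  10. ]]
board ((287.8059997558594, 202.22900390625), (135.23326110839844, 41.3453483581543), 1.2730300426483154)
[[ 542.5  145.9   14. ]
 [ 630.8  146.2   14. ]
 [ 623.9 -138.    14. ]
 [ 535.7 -132.7   14. ]]
centre [[582.8   5.3  14. ]]
side board [[318, 282], [280, 281], [283, 187], [313, 188]]
[[ 608.3 -133.2   14. ]
 [ 540.1 -130.8   14. ]
 [ 546.2  143.1   14. ]
 [ 613.4  139.    14. ]]
```

```bash
cat >> h.py <<'E'
def rows(wps):
    """wps: list of (x,y,z,yaw) world -> tool-frame rows from current pose"""
    s=r.sense(); R0=R.from_euler('xyz',s["tcp_rot"])
    # commanded attitude taken as exactly down at current yaw
    for x,y,z,yaw in wps:
        Rt=R.from_euler('xyz',[np.pi,0,yaw])
        d=R0.inv().apply(np.array([x,y,z])-s["eef_pos"])/10
        t=np.degrees((R0.inv()*Rt).as_rotvec())
        print(d.round(2).tolist(),t.round(1).tolist())
E
python3 - <<'E'
from h import *
rows([(430,-350,300,1.2),(425,0,280,1.752),(425,110,200,1.752)])
S=cam("side"); T=cam("top")
print(cast(S,[[228.8,176.4],[236,219.4],[167,265],[178,290],[60,197]],10).round())
print(cast(T,[[329,321],[366,321],[196,288]],10).round())
E
```

```text
[27.78, -14.49, -6.91] [-0.1, -0.0, -48.0]
[39.73, -47.39, -4.88] [-0.1, -0.0, -79.6]
[43.64, -57.66, 3.14] [-0.1, -0.0, -79.6]
[[ 420.  189.   10.]
 [ 448.   39.   10.]
 [ 327.  -88.   10.]
 [ 358. -148.   10.]
 [  49.  116.   10.]]
[[ 343.  -75.   10.]
 [ 342. -148.   10.]
 [ 407.  191.   10.]]
```

jog_arm --series '[[[5.5,-2.9,-1.4,0,0,-9.6,8.5],[11.1,-5.8,-2.8,0,0,-19.2,7.5],[16.7,-8.7,-4.1,0,0,-28.8,6.5],[22.2,-11.6,-5.5,0,0,-38.4,6],[27.8,-14.5,-6.9,0,0,-48,6]]]'

```text
clock: 0.78
eef_pos: [425.7, -354.6, 298.8]
tcp_rot: [3.142, -0.0, 1.206]
contact_force: [1.0, 0.1, -0.6]
opening: 0.7
```

Run:
```python
from h import *
s=r.sense(); print(s["clock"],s["eef_pos"],s["tcp_rot"],s["opening"])
rows([(425,-60,270,1.752),(425,110,200,1.752)])
```

```text
0.775 [ 425.65116513 -354.63183679  298.8068354 ] [ 3.14154798e+00 -2.96848559e-06  1.20593430e+00] 0.7000837372177237
[27.5, -10.57, 2.88] [0.0, 0.0, -31.3]
[43.38, -16.64, 9.88] [0.0, 0.0, -31.3]
```

jog_arm --series '[[[5.5,-2.1,0.6,0,0,-7,5],[11.0,-4.2,1.2,0,0,-14,5],[16.5,-6.3,1.8,0,0,-21,5],[22,-8.4,2.4,0,0,-28,5],[27.5,-10.6,2.9,0,0,-31.3,5]]]'

```text
clock: 1.4
eef_pos: [425.0, -59.8, 269.3]
tcp_rot: [3.141, 0.0, 1.749]
contact_force: [0.5, 0.1, 1.1]
opening: 0.586
```

Run:
```python
from h import *
s=r.sense(); print(s["clock"],s["eef_pos"],s["tcp_rot"],s["opening"])
rows([(428,110,180,1.752)])
```

```text
1.4 [425.00149174 -59.84292945 269.26400274] [3.14121527e+00 5.25095423e-05 1.74924441e+00] 0.5859374195545617
[16.66, 3.31, 8.93] [0.0, 0.0, -0.2]
```

jog_arm --series '[[[4.2,0.9,2.2,0,0,0,4],[8.4,1.7,4.5,0,0,0,4],[12.6,2.5,6.7,0,0,-0.2,4],[16.7,3.3,8.9,0,0,-0.2,4],[16.7,3.3,8.9,0,0,-0.2,4]]]'

```text
clock: 2.02
eef_pos: [427.4, 110.4, 178.9]
tcp_rot: [-3.139, -0.0, 1.754]
contact_force: [-0.4, -0.3, 0.7]
opening: 0.469
```

Run:
```python
from h import *
s=r.sense(); print(s["clock"],s["eef_pos"],s["tcp_rot"],s["opening"])
im=r.grab_frame("wrist")[:,:,::-1]; cv2.imwrite("pics/w1.png",im)
np.save("w1.npy",np.r_[s["eef_pos"],s["tcp_rot"]])
```

```text
2.025 [427.40013472 110.39656572 178.93815406] [-3.13864849e+00 -1.52844326e-04  1.75369276e+00] 0.4685250021759158
```

View pics/w1.png

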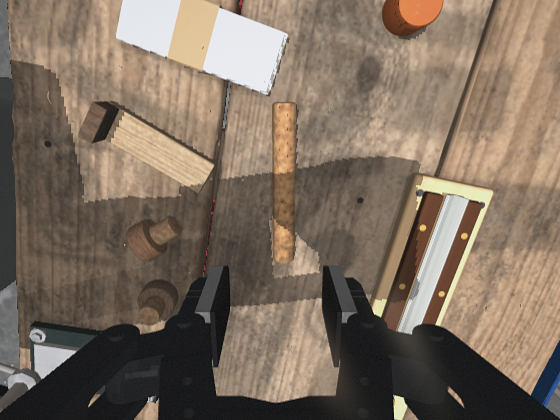

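The wrist view shows the rod nearly upright, from (285,102) to (284,262), and the near end of the jig's V-trough at about (445,195). The paper stack's corner at (270,93) is close to the rod's far end.

Run:
```python
from h import *
v=np.load("w1.npy"); C=cam("wrist",{"eef_pos":v[:3],"tcp_rot":v[3:]})
im=cv2.imread("pics/w1.png"); hsv=cv2.cvtColor(im,cv2.COLOR_BGR2HSV)
print(hsv[150,285],hsv[220,284],hsv[150,250],hsv[220,255])
m=cv2.inRange(hsv,(8,105,90),(19,255,255)); w=np.zeros_like(m); w[95:270,262:305]=m[95:270,262:305]
cv2.imwrite("pics/m1.png",w)
cs,_=cv2.findContours(w,0,2); c=max(cs,key=cv2.contourArea); rr=cv2.minAreaRect(c); b=cv2.boxPoints(rr); print(rr)
print(cast(C,b,10).round(1),cast(C,rr[0],10).round(1))
ends=cast(C,[[284.8,102],[284.2,262]],10); print(ends.round(1)); d=ends[1]-ends[0]; print(np.arctan2(d[1],d[0]),np.linalg.norm(d))
# jig: trough axis & board corners near end
print(cast(C,[[421,176],[493,189]],14).round(1))
print(cast(C,[[285,40],[271,95]],0).round(1))
```

```text
[ 18 108 233] [ 14 114 134] [ 15  61 183] [15 57 90]
((284.0, 182.5), (159.0, 22.0), 90.0)
[[412.5 179.1  10. ]
 [430.1 182.3  10. ]
 [458.3  43.   10. ]
 [438.1  39.2  10. ]] [[433.8 115.6  10. ]]
[[421.8 181.6  10. ]
 [448.4  41.1  10. ]]
-1.3836380445556242 142.97499536732184
[[547.1 143.5  14. ]
 [611.4 143.9  14. ]]
[[413.2 228.    0. ]
 [409.7 184.8   0. ]]
```

View pics/m1.png

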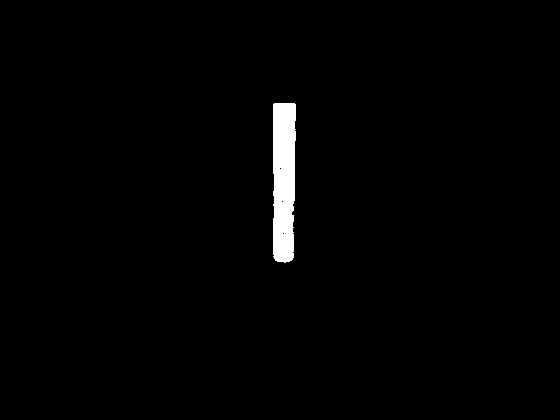

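Run:
```python
from h import *
rows([(427.1,153.8,30,1.756),(427.1,153.8,4,1.756)])
```

```text
[4.4, 0.76, 14.97] [-0.1, 0.0, -0.2]
[4.4, 0.76, 17.57] [-0.1, 0.0, -0.2]
```

jog_arm --series '[[[2.2,0.4,5,0,0,0,4],[4.4,0.76,10,0,0,-0.1,4],[4.4,0.76,14,0,0,-0.1,4],[4.4,0.76,17,0,0,-0.1,4],[4.4,0.76,17.3,0,0,-0.1,4]]]'

```text
clock: 2.7
eef_pos: [427.5, 152.0, 6.4]
tcp_rot: [-3.139, 0.001, 1.751]
contact_force: [0.4, 0.0, 0.0]
opening: 0.469
```

Run:
```python
from h import *
s=r.sense(); print(s["clock"],s["eef_pos"],s["tcp_rot"],s["opening"])
im=r.grab_frame("wrist")[:,:,::-1]; cv2.imwrite("pics/w2.png",im)
im=r.grab_frame("side")[:,:,::-1]; cv2.imwrite("pics/s2.png",cv2.resize(im[100:270,140:370],None,fx=3.3,fy=3.3))
rows([(427.1,153.8,4,1.756)])
```

```text
2.7 [427.47124382 151.95991818   6.42986392] [-3.13856698e+00  6.55441160e-04  1.75120053e+00] 0.46938018202648596
[0.14, -0.14, 0.4] [0.0, 0.0, -0.3]
```

View pics/w2.png

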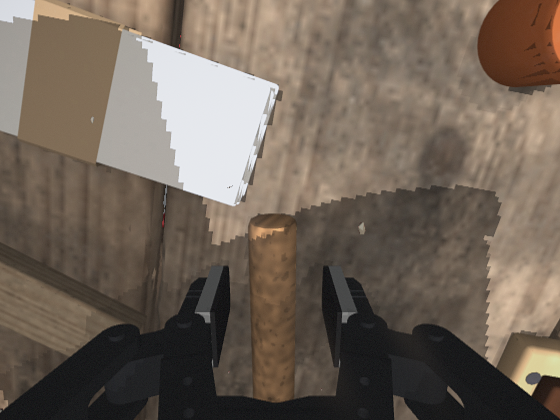

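View pics/s2.png

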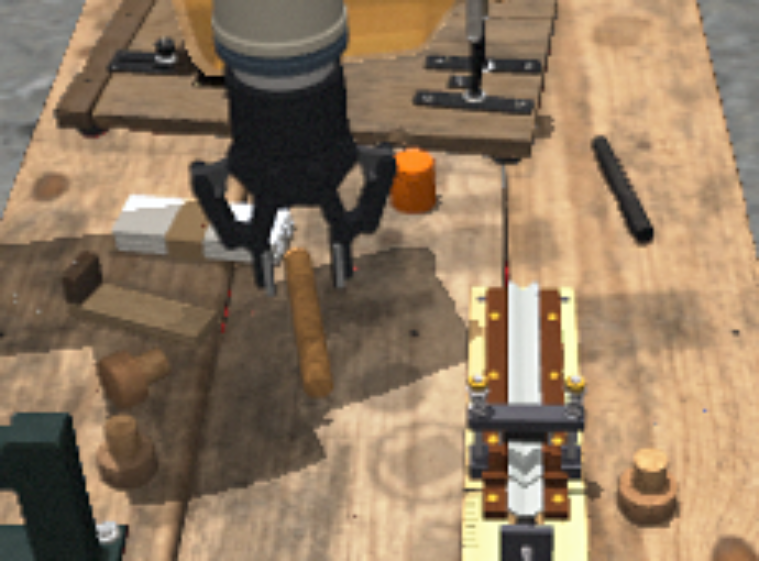

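The rod lies between the open pads, with its far end at (272,220), and the paper stack is clear of the fingers. I'll lower slightly and grip.

jog_arm --series '[[[0.15,-0.14,0.2,0,0,-0.2,4],[0.15,-0.14,0.2,0,0,-0.2,1],[0.15,-0.14,0.2,0,0,-0.2,1],[0.15,-0.14,0.2,0,0,-0.2,1],[0.15,-0.14,0.2,0,0,-0.2,1]]]' --newtons 30

```text
clock: 3.42
eef_pos: [427.2, 154.7, 6.4]
tcp_rot: [3.14, -0.0, 1.756]
contact_force: [-1.1, -0.6, 8.1]
opening: 0.219
```

Run:
```python
from h import *
s=r.sense(); print(s["clock"],s["eef_pos"],s["tcp_rot"],s["opening"]*85,s["contact_force"])
```

```text
3.425 [427.15078809 154.666342     6.41530471] [ 3.14019750e+00 -1.63682285e-04  1.75577191e+00] 18.61175302212146 [-1.07575134 -0.58435882  8.0865492 ]
```

Run:
```python
from h import *
im=r.grab_frame("wrist")[:,:,::-1]; cv2.imwrite("pics/w3.png",im)
im=r.grab_frame("side")[:,:,::-1]; cv2.imwrite("pics/s3.png",cv2.resize(im[150:250,180:300],None,fx=6,fy=6))
```

```text
(no output)
```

View pics/w3.png

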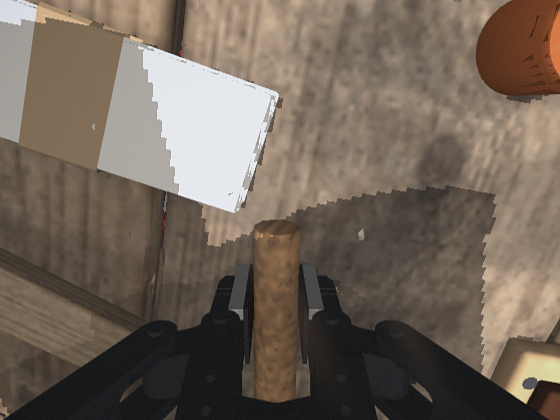

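View pics/s3.png

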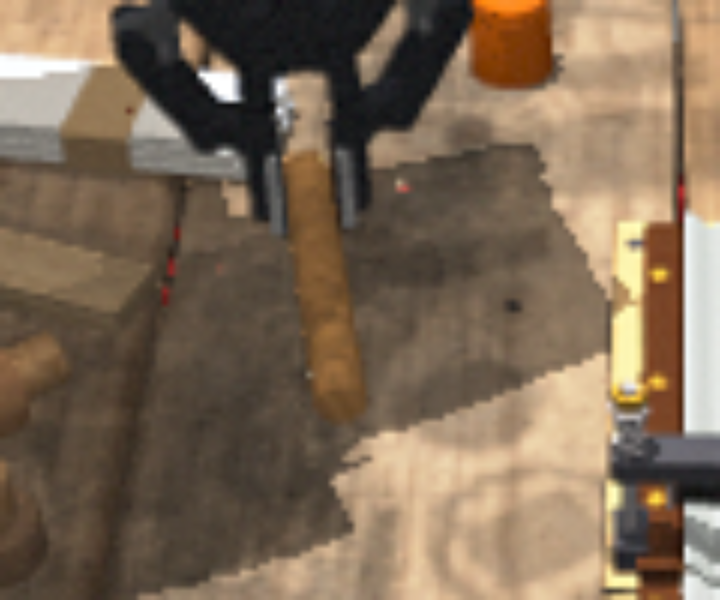

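The pads hold the rod, but the 8 N upward force suggests the fingertips are on the bench. They'd foul the jig's strips that low, so I'll open, rise about 5 mm and regrip.

jog_arm --series '[[[0,0,-0.5,0,0,0,3],[0,0,-0.5,0,0,0,3],[0,0,-0.5,0,0,0,1],[0,0,-0.5,0,0,0,1],[0,0,-0.5,0,0,0,1]]]' --newtons 30

```text
clock: 4.15
eef_pos: [426.8, 154.6, 10.8]
tcp_rot: [3.141, -0.0, 1.756]
contact_force: [-2.1, -0.2, 9.2]
opening: 0.211
```

Run:
```python
from h import *
s=r.sense(); print(s["clock"],s["eef_pos"],s["tcp_rot"],s["opening"]*85,s["contact_force"])
im=r.grab_frame("side")[:,:,::-1]; cv2.imwrite("pics/s4.png",cv2.resize(im[150:250,180:300],None,fx=6,fy=6))
```

```text
4.15 [426.79247027 154.58076033  10.81609276] [ 3.14118841e+00 -1.02257283e-04  1.75555789e+00] 17.942138320014195 [-2.10590694 -0.17858152  9.16873154]
```

View pics/s4.png

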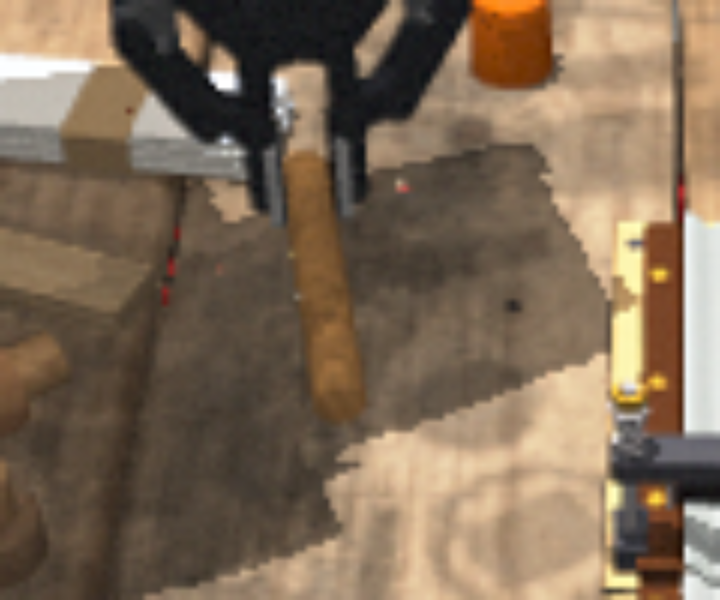

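Run:
```python
from h import *
S=cam("side"); yaw=1.756; p=np.array([426.8,154.6]); x=np.array([np.cos(yaw),np.sin(yaw)]); y=np.array([np.sin(yaw),-np.cos(yaw)])
for off in (-10,10):
  for z in (0,4,8,12):
    q=proj(S,[*(p-11*x+off*y),z])[0]; print(off,z,((q-[180,150])*6).round())
print("rod near end axis",((proj(S,[[448.4,41.1,10]])-[180,150])*6).round())
```

```text
-10 0 [282. 254.]
-10 4 [281. 246.]
-10 8 [280. 238.]
-10 12 [280. 230.]
10 0 [335. 248.]
10 4 [334. 240.]
10 8 [333. 232.]
10 12 [333. 223.]
rod near end axis [[338. 413.]]
```

Projecting into the side view puts the pad tips about 3–4 mm above the TCP, so they gripped above the rod's axis and the force was the rod wedging. I'll regrip lower, with TCP z around 2.

jog_arm --series '[[[0,0,0,0,0,0,3],[0,0,0.4,0,0,0,3],[0,0,0.75,0,0,0,3],[0,0,0.75,0,0,0,3],[0,0,0.75,0,0,0,3]]]' --newtons 30

```text
clock: 4.82
eef_pos: [426.5, 154.4, 2.8]
tcp_rot: [-3.141, 0.0, 1.756]
contact_force: [-0.3, 1.1, -0.2]
opening: 0.353
```

Run:
```python
from h import *
s=r.sense(); print(s["clock"],s["eef_pos"],s["tcp_rot"],s["opening"]*85,s["contact_force"])
im=r.grab_frame("wrist")[:,:,::-1]; cv2.imwrite("pics/w5.png",im)
im=r.grab_frame("side")[:,:,::-1]; cv2.imwrite("pics/s5.png",cv2.resize(im[150:250,180:300],None,fx=6,fy=6))
```

```text
4.825 [426.49852656 154.42187515   2.78433797] [-3.14125658e+00  5.25580956e-05  1.75553913e+00] 30.02766219134376 [-0.28737176  1.10141677 -0.1814418 ]
```

View pics/s5.png

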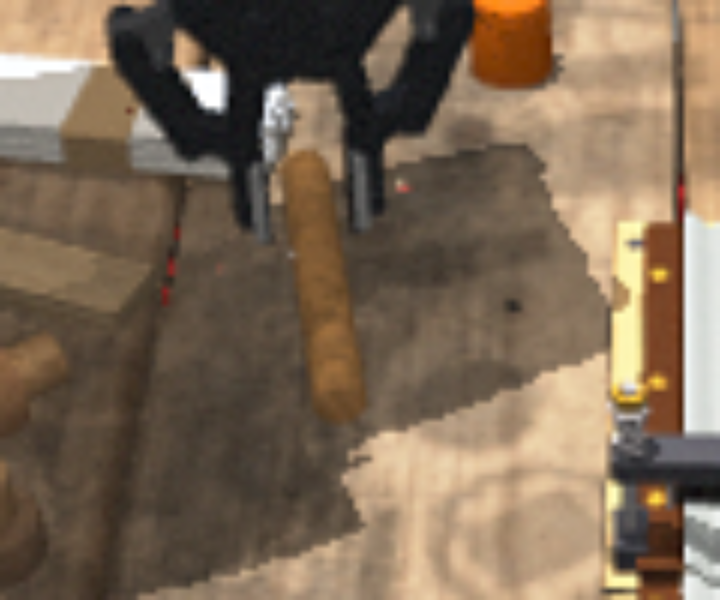

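View pics/w5.png

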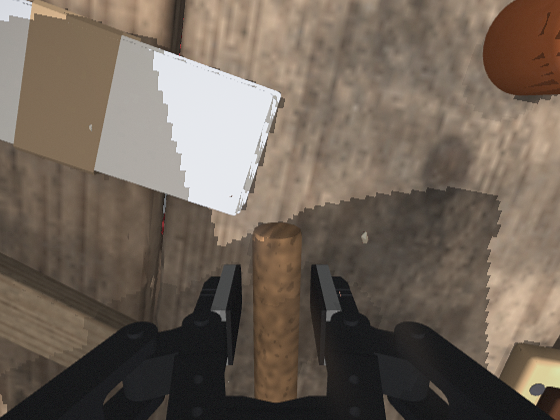

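Nothing is touching now, and the rod is centred between the pads at column 277. Closing, then lifting.

jog_arm --series '[[[0,0,0,0,0,0,1],[0,0,0,0,0,0,1],[0,0,0,0,0,0,1],[0,0,-3,0,0,0,1],[0,0,-6,0,0,0,1]]]' --newtons 30

```text
clock: 5.55
eef_pos: [426.2, 154.3, 63.3]
tcp_rot: [-3.14, 0.0, 1.756]
contact_force: [0.1, -0.1, 0.2]
opening: 0.217
```

Run:
```python
from h import *
s=r.sense(); print(s["clock"],s["eef_pos"],s["tcp_rot"],s["opening"]*85,s["contact_force"])
im=r.grab_frame("side")[:,:,::-1]; cv2.imwrite("pics/s6.png",cv2.resize(im[130:250,180:330],None,fx=5,fy=5))
```

```text
5.55 [426.19732618 154.32675786  63.28182493] [-3.14048471e+00  1.79253906e-04  1.75562238e+00] 18.425281336590288 [ 0.06836205 -0.13371382  0.17493581]
```

View pics/s6.png

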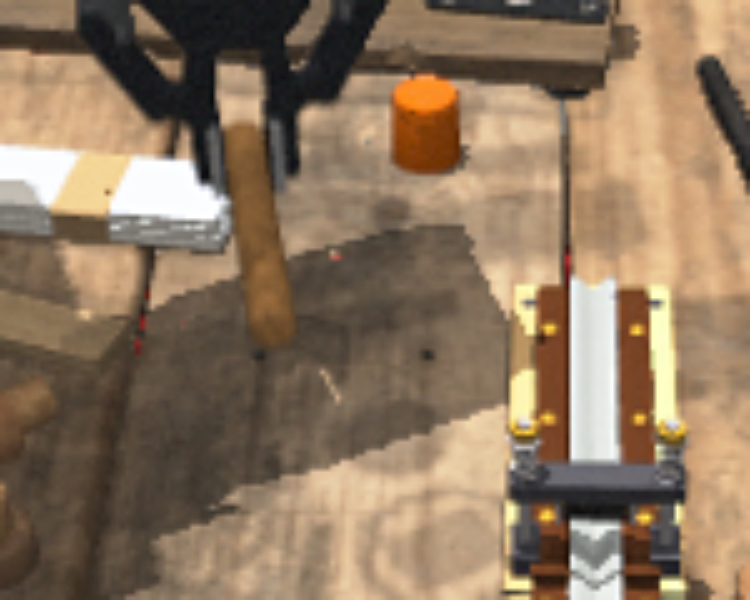

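The rod hangs level and firm in the grip. Next, the groove axis measured from the top and side views.

Run:
```python
from h import *
T=cam("top");S=cam("side")
def trough(fn,C,roi,rowwise):
    im=cv2.imread(fn); hsv=cv2.cvtColor(im,cv2.COLOR_BGR2HSV)
    x0,x1,y0,y1=roi
    # brown strips outer/inner edges: trough = light low-sat between brown
    br=cv2.inRange(hsv,(0,90,20),(14,255,150))[y0:y1,x0:x1]
    lo=[];hi=[]
    A=br if rowwise else br.T
    for i in range(A.shape[0]):
        j=np.flatnonzero(A[i])
        if len(j)<4: continue
        g=np.diff(j); k=g.argmax()
        if g[k]<6: continue
        a,b=j[k],j[k+1]   # last brown before gap, first after
        c=i
        lo.append((a+.5,c)); hi.append((b-.5,c))
    lo=np.array(lo,float);hi=np.array(hi,float)
    f=(lambda q: np.c_[q[:,0]+x0,q[:,1]+y0]) if rowwise else (lambda q: np.c_[q[:,1]+x0,q[:,0]+y0])
    lo=f(lo);hi=f(hi); mid=(lo+hi)/2
    for z in (22,26.5):
      P=cast(C,mid,z); W=np.linalg.norm(cast(C,lo,z)-cast(C,hi,z),axis=1)
      k=np.polyfit(P[:,1],P[:,0],1); res=P[:,0]-np.polyval(k,P[:,1]); ok=abs(res)<2
      k=np.polyfit(P[ok,1],P[ok,0],1)
      print(fn,z,"x=%.2f+%.4f*y"%(k[1],k[0]),len(P),ok.sum(),"rms",res[ok].std().round(2),"width",np.median(W).round(1),"y",P[:,1].min().round(),P[:,1].max().round())
trough("pics/top0.png",T,(228,302,186,222),False)
trough("pics/side0.png",S,(280,318,187,225),True)
```

```text
pics/top0.png 22 x=576.46+0.0206*y 61 61 rms 0.53 width 25.3 y -22.0 129.0
pics/top0.png 26.5 x=575.46+0.0206*y 61 61 rms 0.53 width 25.2 y -21.0 128.0
pics/side0.png 22 x=576.89+0.0279*y 34 34 rms 0.0 width 21.2 y 21.0 129.0
pics/side0.png 26.5 x=576.81+0.0279*y 34 34 rms 0.0 width 21.1 y 16.0 123.0
```

Run:
```python
from h import *
rows([(502,135,85,1.65),(578.7,103,65,1.55)])
```

```text
[-3.32, 6.9, -1.83] [0.2, -0.0, 6.1]
[-7.88, 13.85, 0.19] [0.2, -0.1, 11.8]
```

jog_arm --series '[[[-1.7,3.5,-1.8,0,0,3,1],[-3.3,6.9,-2,0,0,6,1],[-5.6,10.4,-1,0,0,9,1],[-7.9,13.85,0,0,0,11.8,1],[-7.9,13.85,0,0,0,11.8,1]]]'

```text
clock: 6.22
eef_pos: [579.3, 101.2, 62.0]
tcp_rot: [3.141, 0.0, 1.548]
contact_force: [-0.1, -0.6, -0.7]
opening: 0.222
```

Run:
```python
from h import *
s=r.sense(); print(s["clock"],s["eef_pos"],s["tcp_rot"],s["opening"]*85,s["contact_force"])
np.save("w7.npy",np.r_[s["eef_pos"],s["tcp_rot"]])
im=r.grab_frame("wrist")[:,:,::-1]; cv2.imwrite("pics/w7.png",im)
im=r.grab_frame("side")[:,:,::-1]; cv2.imwrite("pics/s7f.png",im); cv2.imwrite("pics/s7.png",cv2.resize(im[150:290,250:350],None,fx=4.2,fy=4.2))
im=r.grab_frame("top")[:,:,::-1]; cv2.imwrite("pics/t7f.png",im); cv2.imwrite("pics/t7.png",cv2.resize(im[150:250,200:370],None,fx=4.5,fy=4.5))
```

```text
6.225 [579.28631607 101.21801653  62.01360051] [3.14075527e+00 3.48913408e-05 1.54754283e+00] 18.88326816814442 [-0.05885044 -0.56390502 -0.68033262]
```

View pics/w7.png

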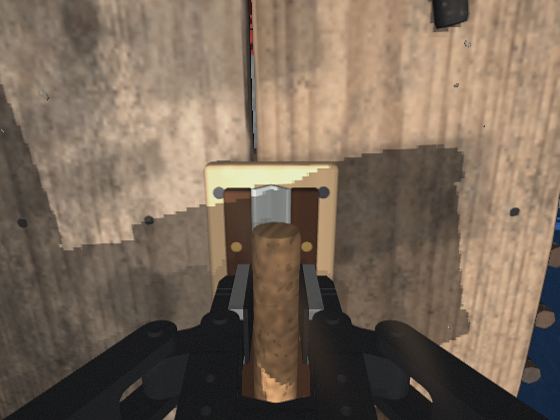

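View pics/s7.png

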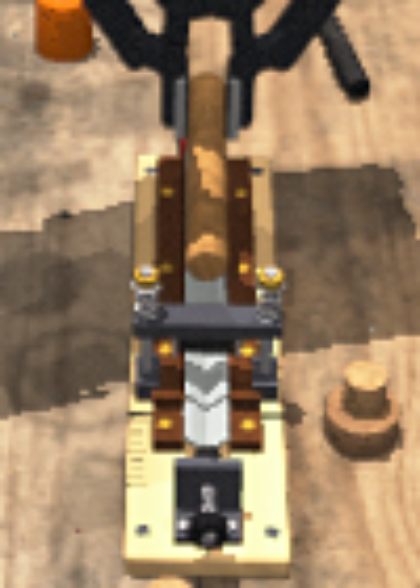

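View pics/t7.png

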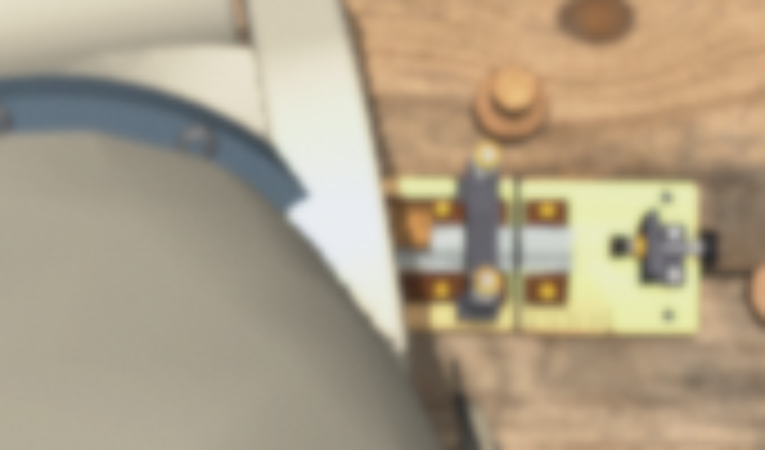

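The wrist view shows the rod's rear end at (277,230), the trough's mouth centred at about (271,190), and board corners at (206,165) and (338,165).

Run:
```python
from h import *
v=np.load("w7.npy"); v[3]=np.pi; C=cam("wrist",{"eef_pos":v[:3],"tcp_rot":v[3:]})
im=cv2.imread("pics/w7.png"); hsv=cv2.cvtColor(im,cv2.COLOR_BGR2HSV)
for row in (196,205,212): 
    b=cv2.inRange(hsv[row:row+1],(0,80,10),(14,255,110))[0]; j=np.flatnonzero(b[200:345])+200; print(row,j.min(),j.max(), j[np.diff(j,append=999)>6], )
def jf(P,o=(576.55,4),yaw=-np.pi/2-0.021):
    d=P[:,:2]-np.array(o); c,s=np.cos(yaw),np.sin(yaw); return np.c_[d@[c,s],d@[-s,c]]
print("strips z22",cast(C,[[224,190],[251,190],[291,190],[319,190]],22).round(1).tolist())
print("board z14",cast(C,[[207,167],[338,166]],14).round(1).tolist())
print("rod rear top z79",cast(C,[[277,228]],v[2]+7+9).round(1))
print("jig frame", jf(cast(C,[[224,190],[251,190],[291,190],[319,190]],22)).round(1).tolist())
# front end in side image
S=cam("side"); u=np.array([[206/4.2+250,262/4.2+150]]); print("rod front",cast(S,u,69).round(1), jf(cast(S,u,69)))
q=[[250+149/4.2,150+272/4.2],[250+270/4.2,150+276/4.2]]; print("post tops z87",cast(S,q,87).round(1).tolist(), jf(cast(S,q,87)).round(1).tolist())
T=cam("top"); q=[[200+487/4.5,150+155/4.5],[200+487/4.5,150+283/4.5]]; print("top posts",cast(T,q,87).round(1).tolist(),jf(cast(T,q,87)).round(1).tolist())
print("plate/tip top", jf(cast(T,[[200+610/4.5,150+245/4.5],[200+645/4.5,150+245/4.5]],32)).round(1))
print("tcp jig",jf(v[None,:2]))
```

```text
196 224 318 [224 250 318]
205 224 317 [250 317]
212 224 317 [250 317]
strips z22 [[554.2, 132.9, 22.0], [568.0, 132.6, 22.0], [588.5, 132.1, 22.0], [602.8, 131.8, 22.0]]
board z14 [[544.9, 143.4, 14.0], [613.5, 142.4, 14.0]]
rod rear top z79 [[581.2 132.6  78. ]]
jig frame [[-128.4, -25.0], [-128.4, -11.2], [-128.3, 9.2], [-128.3, 23.5]]
rod front [[576.9  -6.3  69. ]] [[10.30211294  0.53740045]]
post tops z87 [[550.5, -33.4, 87.0], [603.8, -36.3, 87.0]] [[37.9, -25.2], [39.7, 28.1]]
top posts [[601.2, -32.4, 87.0], [545.3, -31.5, 87.0]] [[35.8, 25.4], [36.1, -30.5]]
plate/tip top [[ 95.5  -0.6]
 [111.3  -0.3]]
tcp jig [[-97.25403916   0.69428444]]
```

Lateral estimates differ by a couple of mm between cameras. The V self-centres, so I'll shift −1 mm and lower, using the force reading for feedback.

jog_arm --series '[[[0,-0.1,1.5,0,0,0,1],[0,-0.1,2.8,0,0,0,1],[0,-0.1,3.3,0,0,0,1],[0,-0.1,3.3,0,0,0,1]]]'

```text
clock: 6.88
eef_pos: [575.7, 102.3, 29.3]
tcp_rot: [-3.14, 0.0, 1.55]
contact_force: [1.1, -0.9, 0.0]
opening: 0.219
```

Run:
```python
from h import *
for i in range(3):
    im=r.grab_frame("wrist")[:,:,::-1]
    s=r.sense(); print(s["clock"],s["eef_pos"],s["tcp_rot"],s["contact_force"],s["wrist_torque"])
cv2.imwrite("pics/w8.png",im)
im=r.grab_frame("side")[:,:,::-1]; cv2.imwrite("pics/s8.png",cv2.resize(im[150:290,250:350],None,fx=4.2,fy=4.2))
```

```text
6.925 [576.14107513 102.36259289  29.72498111] [-3.14122274e+00  6.30593785e-05  1.54976841e+00] [ 0.30036209  0.305784   -0.40052331] [-0.00805594  0.00711308  0.00986342]
6.975 [576.39737639 102.36607348  30.02532664] [ 3.14143955e+00 -5.81145948e-05  1.54966845e+00] [ 0.66761686 -0.64249908  0.0663794 ] [-0.00645284 -0.01697054 -0.01074485]
7.025 [576.49718392 102.349028    30.182869  ] [ 3.14113749e+00 -1.04324731e-04  1.54963930e+00] [ 0.26311226 -0.20118819 -0.05077921] [0.0339356  0.00677899 0.00063999]
```

View pics/w8.png

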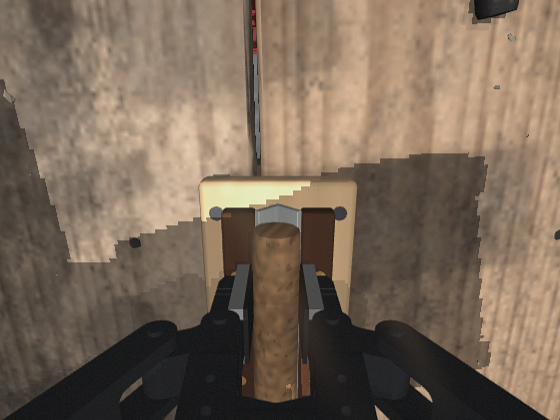

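View pics/s8.png

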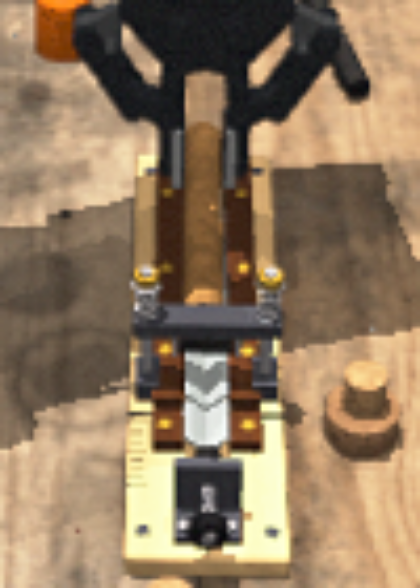

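The rod's rear end at (277,232) lines up with the trough at (278,215), within about 0.5 mm. Lowering into the groove.

jog_arm --series '[[[0,0.05,0.2,0,0,0,1],[0,0.05,0.4,0,0,0,1],[0,0.05,0.45,0,0,0,1],[0,0.05,0.5,0,0,0,1],[0,0.05,0.5,0,0,0,1]]]'

```text
clock: 7.7
eef_pos: [577.4, 102.3, 25.5]
tcp_rot: [3.14, -0.0, 1.55]
contact_force: [0.7, -1.0, 5.3]
opening: 0.215
```

Run:
```python
from h import *
for i in range(2):
    im=r.grab_frame("wrist")[:,:,::-1]
    s=r.sense(); print(s["clock"],s["eef_pos"],s["tcp_rot"],s["contact_force"],s["wrist_torque"])
cv2.imwrite("pics/w9.png",im)
```

```text
7.75 [577.34714017 102.29877107  25.53450025] [ 3.14040162e+00 -1.26613353e-04  1.54971734e+00] [-0.01314102 -1.04786356  5.750487  ] [-0.12965701 -0.02982665  0.06491414]
7.8 [577.33734454 102.3063653   25.52299814] [ 3.14045659e+00 -1.18619380e-04  1.54975578e+00] [ 0.0964354  -0.48029016  5.70975842] [-0.08631865 -0.04212293  0.04950641]
```

Seated: 5.5 N vertical and almost no side force. Releasing and lifting straight up.

jog_arm --series '[[[0,0,0,0,0,0,2.4],[0,0,0,0,0,0,3.2],[0,0,0,0,0,0,3.2],[0,0,-3,0,0,0,3.2],[2,0,-7,0,0,0,2.5]]]'

```text
clock: 8.43
eef_pos: [576.1, 121.4, 94.6]
tcp_rot: [-3.139, 0.001, 1.548]
contact_force: [1.2, 0.3, 0.0]
opening: 0.294
```

Run:
```python
from h import *
s=r.sense(); print(s["clock"],s["eef_pos"],s["tcp_rot"],s["contact_force"])
im=r.grab_frame("wrist")[:,:,::-1]; cv2.imwrite("pics/w10.png",im); np.save("w10.npy",np.r_[s["eef_pos"],s["tcp_rot"]])
im=r.grab_frame("side")[:,:,::-1];cv2.imwrite("pics/s10f.png",im); cv2.imwrite("pics/s10.png",cv2.resize(im[150:290,250:350],None,fx=4.2,fy=4.2))
```

```text
8.425 [576.08109235 121.4493401   94.56098011] [-3.13858725e+00  8.63731610e-04  1.54821355e+00] [1.2419188  0.28340581 0.00295249]
```

View pics/w10.png

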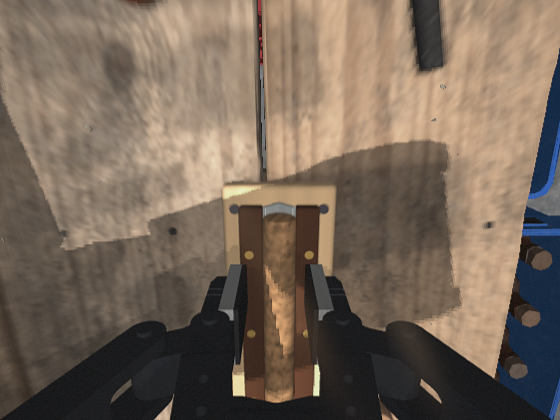

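View pics/s10.png

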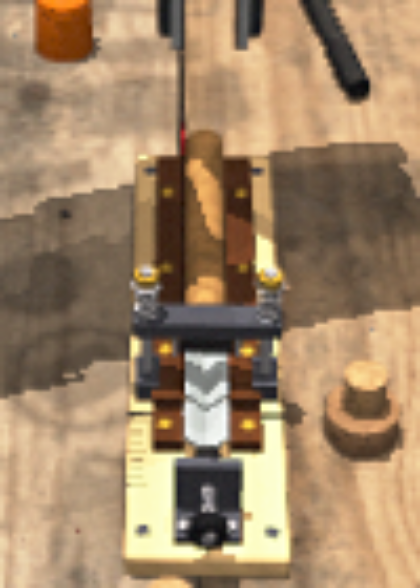

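The rod lies seated and centred, with its rear end at about (280,215) in the wrist view, just inside the trough end. I'll push from behind with shut fingers so nothing constrains it sideways.

Run:
```python
from h import *
v=np.load("w10.npy"); v[3]=np.pi;v[4]=0; C=cam("wrist",{"eef_pos":v[:3],"tcp_rot":v[3:]})
print("rear",cast(C,[[280,213]],40).round(1),cast(C,[[280,222]],40).round(1))
S=cam("side"); print(cast(S,[[250+204/4.2,150+131/4.2]],42).round(1))
rows([(579.5,160,95,1.55),(579.5,160,31,1.55)])
```

```text
rear [[579.5 135.3  40. ]] [[579.4 129.9  40. ]]
[[580.2 127.7  42. ]]
[3.59, -0.12, 0.39] [0.4, -0.1, 0.0]
[3.58, -0.16, 6.79] [0.4, -0.1, 0.0]
```

jog_arm --series '[[[2,0,0,0,0,0,0],[3.7,0,0,0,0,0,0],[3.7,0,3,0,0,0,0],[3.7,0,6,0,0,0,0],[3.7,0,6.4,0,0,0,0]]]' --newtons 30

```text
clock: 9.15
eef_pos: [575.7, 159.5, 28.1]
tcp_rot: [-3.136, 0.001, 1.55]
contact_force: [0.3, 0.0, -0.0]
opening: -0.001
```

Run:
```python
from h import *
for i in range(2):
    im=r.grab_frame("wrist")[:,:,::-1]
    s=r.sense(); print(s["clock"],s["eef_pos"],s["tcp_rot"],s["contact_force"],s["opening"])
cv2.imwrite("pics/w11.png",im)
im=r.grab_frame("side")[:,:,::-1]; cv2.imwrite("pics/s11.png",cv2.resize(im[110:250,250:350],None,fx=4.2,fy=4.2))
```

```text
9.2 [576.46107249 159.58901163  28.95547939] [-3.13790595e+00  1.01189067e-03  1.55014337e+00] [ 0.32463437 -0.31151185 -0.37387265] -0.004372279674042352
9.25 [577.31565659 159.63481581  30.14712017] [-3.13966297e+00  5.24043725e-04  1.55002483e+00] [0.0905097  0.50427081 0.96320152] 0.0013625949341365543
```

View pics/w11.png

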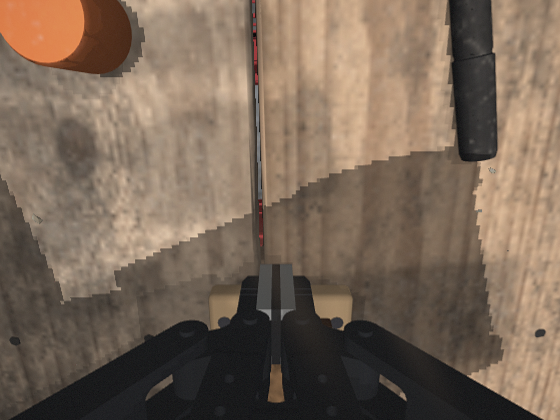

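View pics/s11.png

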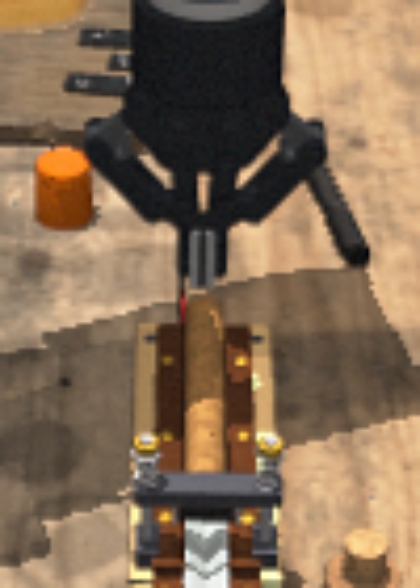

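jog_arm --series '[[[-0.8,0,0,0,0,0,0],[-1.5,0,0,0,0,0,0],[-2.0,0,0,0,0,0,0],[-2.5,0,0,0,0,0,0],[-3.0,0,0,0,0,0,0]]]'

```text
clock: 9.93
eef_pos: [577.5, 128.9, 31.1]
tcp_rot: [3.141, -0.0, 1.549]
contact_force: [-0.5, 1.5, 0.8]
opening: -0.003
```

Run:
```python
from h import *
s=r.sense(); print(s["clock"],s["eef_pos"],s["tcp_rot"],s["contact_force"],s["opening"])
```

```text
9.925 [577.50061002 128.90512845  31.10376802] [ 3.14119556e+00 -1.20191358e-04  1.54946204e+00] [-0.48698311  1.49192049  0.81667402] -0.002801832103976629
```

jog_arm --series '[[[-0.4,0,0,0,0,0,0],[-0.8,0,0,0,0,0,0],[-1.2,0,0,0,0,0,0],[-1.6,0,0,0,0,0,0],[-2.0,0,0,0,0,0,0]]]'

```text
clock: 10.55
eef_pos: [577.0, 109.5, 31.0]
tcp_rot: [3.141, -0.0, 1.55]
contact_force: [0.4, 4.0, 0.5]
opening: -0.0
```

Run:
```python
from h import *
s=r.sense(); print(s["clock"],s["eef_pos"],s["tcp_rot"],s["contact_force"],s["opening"])
im=r.grab_frame("side")[:,:,::-1]; cv2.imwrite("pics/s12.png",cv2.resize(im[150:290,250:350],None,fx=4.2,fy=4.2))
```

```text
10.55 [576.98063061 109.48698275  31.00726971] [ 3.14135158e+00 -4.84446047e-04  1.54970399e+00] [0.36617238 4.01086488 0.48786989] -8.676559372907429e-05
```

View pics/s12.png

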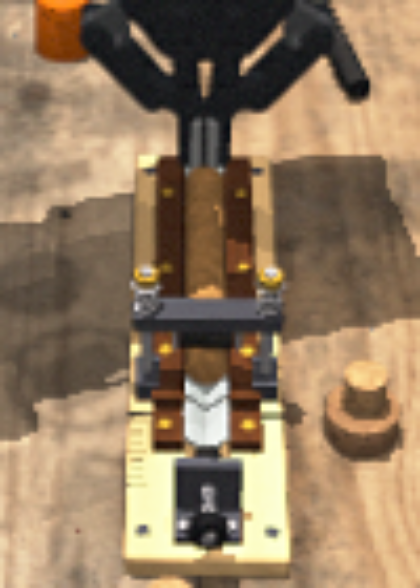

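The rod is under the roller with its front end at about (206,383), and the crosshead has lifted. Drag is 4 N, and the stop tip shows at about (207,450).

Run:
```python
from h import *
S=cam("side")
f=lambda u,v:[250+u/4.2,150+v/4.2]
print(cast(S,[f(206,383),f(207,445),f(207,450)],34).round(1))
T=cam("top"); print(cast(T,[[200+610/4.5,150+245/4.5],[200+645/4.5,150+245/4.5]],34).round(1))
```

```text
[[576.3 -49.6  34. ]
 [575.7 -88.1  34. ]
 [575.6 -91.1  34. ]]
[[ 573.5  -91.2   34. ]
 [ 573.4 -107.    34. ]]
```

jog_arm --series '[[[-0.5,0,0,0,0,0,0],[-1.0,0,0,0,0,0,0],[-1.5,0,0,0,0,0,0],[-2.0,0,0,0,0,0,0],[-2.5,0,0,0,0,0,0]]]'

```text
clock: 11.22
eef_pos: [576.4, 83.9, 30.9]
tcp_rot: [3.141, 0.0, 1.55]
contact_force: [0.3, 4.4, 0.5]
opening: 0.007
```

Run:
```python
from h import *
s=r.sense(); print(s["clock"],s["eef_pos"],s["tcp_rot"],s["contact_force"],s["opening"])
im=r.grab_frame("side")[:,:,::-1]; cv2.imwrite("pics/s13.png",cv2.resize(im[190:290,260:340],None,fx=6,fy=6))
```

```text
11.225 [576.43308897  83.88169165  30.93626665] [3.14148172e+00 4.91518276e-06 1.54954501e+00] [0.34219652 4.42532586 0.50637244] 0.006921626264572663
```

View pics/s13.png

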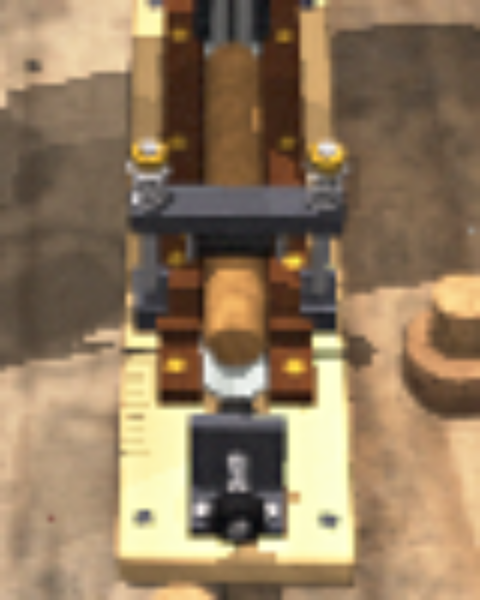

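Run:
```python
from h import *
S=cam("side")
f=lambda u,v:[260+u/6,190+v/6]
print(cast(S,[f(235,345)],32).round(1),cast(S,[f(235,328)],41).round(1),cast(S,[f(237,398)],38.4).round(1),cast(S,[f(237,405)],38.4).round(1))
```

```text
[[576.2 -64.4  32. ]] [[575.9 -65.8  41. ]] [[575.8 -93.2  38.4]] [[575.7 -96.1  38.4]]
```

jog_arm --series '[[[-0.3,0,0,0,0,0,0],[-0.6,0,0,0,0,0,0],[-0.9,0,0,0,0,0,0],[-1.2,0,0,0,0,0,0],[-1.5,0,0,0,0,0,0]]]'

```text
clock: 11.9
eef_pos: [576.1, 69.1, 30.9]
tcp_rot: [3.142, -0.0, 1.55]
contact_force: [0.8, 4.6, 0.1]
opening: -0.001
```

jog_arm --series '[[[-0.15,0,0,0,0,0,0],[-0.3,0,0,0,0,0,0],[-0.45,0,0,0,0,0,0],[-0.6,0,0,0,0,0,0]]]'

```text
clock: 12.4
eef_pos: [576.0, 63.2, 31.0]
tcp_rot: [3.141, -0.0, 1.55]
contact_force: [1.9, 3.5, -0.1]
opening: 0.001
```

Run:
```python
from h import *
s=r.sense(); print(s["clock"],s["eef_pos"],s["contact_force"])
im=r.grab_frame("side")[:,:,::-1]; cv2.imwrite("pics/s14.png",cv2.resize(im[190:290,260:340],None,fx=6,fy=6))
for i in range(3):
    r.grab_frame("side"); s=r.sense(); print(s["clock"],s["eef_pos"],s["contact_force"])
```

```text
12.4 [575.96314102  63.23689259  30.95705466] [ 1.86562371  3.54296751 -0.10390468]
12.5 [575.95194007  63.10025452  30.94936688] [2.09470081 2.03711318 1.05862426]
12.55 [575.93792552  63.07867198  30.9310077 ] [1.83819744 2.98742947 1.17689988]
12.6 [575.94881954  63.10065497  30.93792909] [1.81338708 2.32706281 0.62699224]
```

View pics/s14.png

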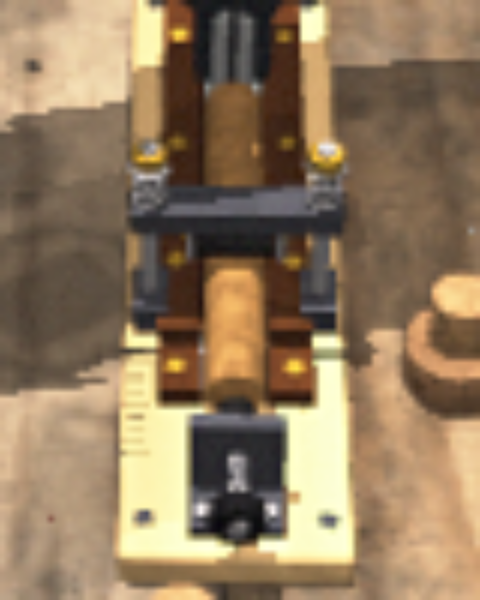

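The front end is now only a few mm from the rubber tip, which shows at (237,402). From here, about 1 mm per row while watching the force.

jog_arm --series '[[[-0.1,0,0,0,0,0,0],[-0.2,0,0,0,0,0,0],[-0.2,0,0,0,0,0,0]]]'

```text
clock: 12.98
eef_pos: [575.9, 61.2, 30.9]
tcp_rot: [3.142, 0.0, 1.55]
contact_force: [0.7, 3.5, 0.6]
opening: 0.001
```

jog_arm --series '[[[-0.1,0,0,0,0,0,0],[-0.2,0,0,0,0,0,0],[-0.2,0,0,0,0,0,0]]]'

```text
clock: 13.35
eef_pos: [575.9, 59.2, 30.9]
tcp_rot: [3.142, 0.0, 1.55]
contact_force: [1.8, 3.6, 1.2]
opening: 0.002
```

jog_arm --series '[[[-0.1,0,0,0,0,0,0],[-0.2,0,0,0,0,0,0],[-0.2,0,0,0,0,0,0]]]'

```text
clock: 13.72
eef_pos: [575.8, 57.3, 30.9]
tcp_rot: [3.142, -0.0, 1.549]
contact_force: [1.8, 5.0, -0.0]
opening: 0.0
```

jog_arm --series '[[[-0.1,0,0,0,0,0,0],[-0.2,0,0,0,0,0,0],[-0.2,0,0,0,0,0,0]]]'

```text
clock: 14.1
eef_pos: [575.8, 56.0, 31.0]
tcp_rot: [3.141, -0.001, 1.549]
contact_force: [1.1, 9.0, 0.6]
opening: 0.001
```

Run:
```python
from h import *
s=r.sense(); print(s["clock"],s["eef_pos"],s["contact_force"])
im=r.grab_frame("side")[:,:,::-1]; cv2.imwrite("pics/s15.png",cv2.resize(im[190:290,260:340],None,fx=6,fy=6))
```

```text
14.1 [575.82417441  56.01698189  30.95311259] [1.11644721 9.00979373 0.59558233]
```

View pics/s15.png

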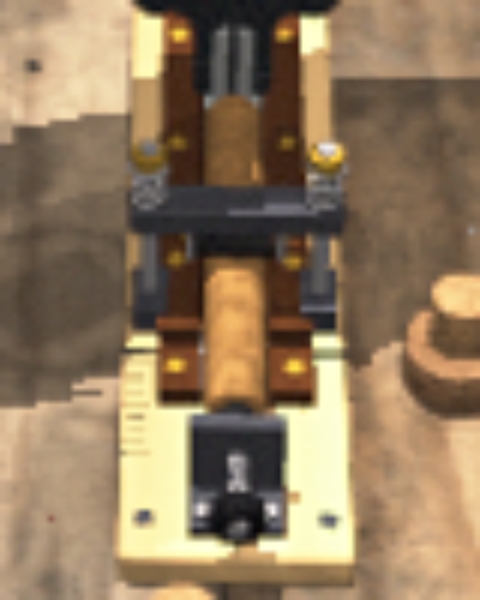

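Contact felt: the force rose from 3.6 to 9 N, so about 5 N is on the stop. Holding there for over 0.2 s.

jog_arm --series '[[[0,0,0,0,0,0,0],[0,0,0,0,0,0,0],[0,0,0,0,0,0,0]]]'

```text
clock: 14.52
eef_pos: [575.8, 56.0, 31.0]
tcp_rot: [3.141, -0.001, 1.549]
contact_force: [2.0, 8.4, 1.0]
opening: -0.001
```

Run:
```python
from h import *
for i in range(4):
    r.grab_frame("side"); s=r.sense(); print(s["clock"],s["eef_pos"],s["contact_force"])
```

```text
14.575 [575.8376241   56.02204964  30.98233005] [1.27447292 8.94464714 0.84618308]
14.625 [575.80751789  56.00981915  30.94783303] [1.55319942 7.7192106  0.24767367]
14.675 [575.78974211  56.00907144  30.92401434] [1.12009779 8.66450278 0.49182077]
14.725 [575.82931557  56.02238363  30.96796534] [0.94066088 9.06148078 1.2662962 ]
```

jog_arm --series '[[[0.1,0,0,0,0,0,0],[0.2,0,0,0,0,0,0],[0.4,0,0,0,0,0,0],[1.5,0,0,0,0,0,0],[3.5,0,0,0,0,0,0]]]'

```text
clock: 15.35
eef_pos: [576.4, 90.9, 30.9]
tcp_rot: [-3.141, 0.0, 1.549]
contact_force: [0.1, -0.5, -0.1]
opening: 0.001
```

jog_arm --series '[[[2,0,0,0,0,0,0],[4,0,-2,0,0,0,0],[5,0,-6,0,0,0,0],[5,0,-6,0,0,0,0]]]'

```text
clock: 15.85
eef_pos: [579.6, 142.9, 93.8]
tcp_rot: [3.136, -0.002, 1.552]
contact_force: [0.5, -0.8, 0.1]
opening: 0.002
```

Run:
```python
from h import *
s=r.sense(); print(s["clock"],s["eef_pos"],s["contact_force"],s["opening"])
im=r.grab_frame("side")[:,:,::-1]; cv2.imwrite("pics/s16f.png",im); cv2.imwrite("pics/s16.png",cv2.resize(im[190:290,260:340],None,fx=6,fy=6))
im=r.grab_frame("top")[:,:,::-1]; cv2.imwrite("pics/t16f.png",im);cv2.imwrite("pics/t16.png",cv2.resize(im[160:250,260:400],None,fx=5.5,fy=5.5))
```

```text
15.85 [579.60674684 142.85917467  93.81919547] [ 0.50181677 -0.75221293  0.05139043] 0.0015323159109556941
```

View pics/s16.png

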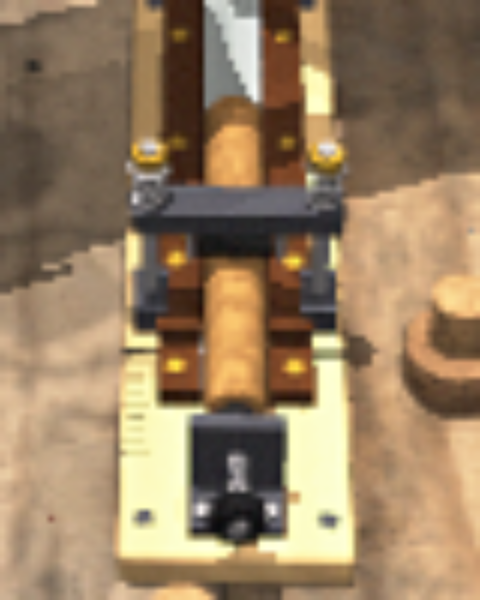

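View pics/t16.png

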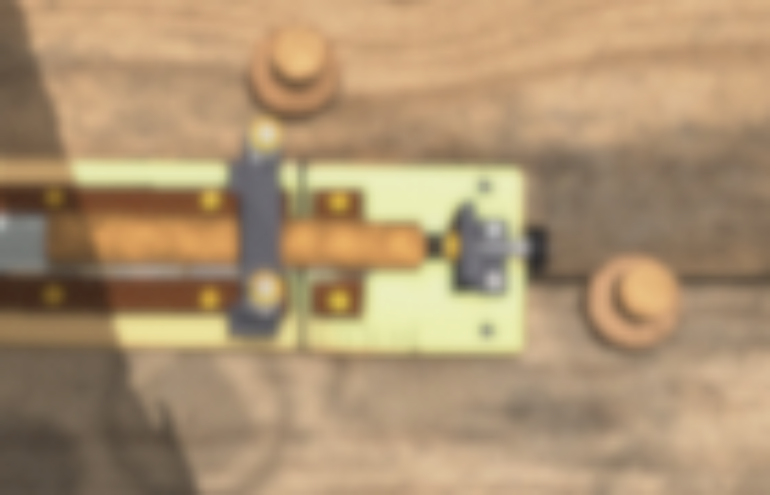

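View pics/s16f.png

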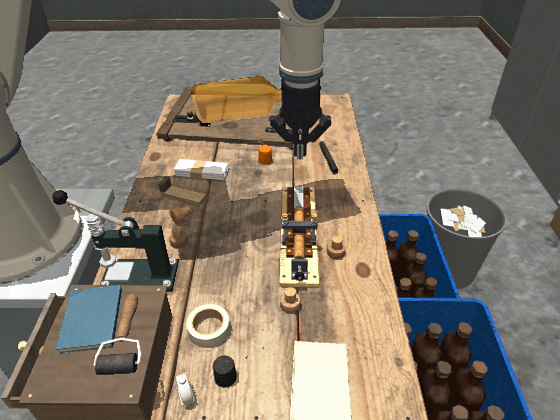

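Run:
```python
from h import *
a=cv2.imread("pics/s15.png").astype(int);b=cv2.imread("pics/s16.png").astype(int)
print([a[y,228:248].mean().round() for y in range(392,420,3)],[b[y,228:248].mean().round() for y in range(392,420,3)])
# bystanders before/after
f0=cv2.imread("pics/side0.png");f1=cv2.imread("pics/s16f.png")
for n,(x0,x1,y0,y1) in dict(st1=(274,306,286,314),st2=(324,350,232,262),tape=(184,234,300,350),cap=(255,276,143,167)).items():
    big=cv2.copyMakeBorder(f0[y0:y1,x0:x1],6,6,6,6,cv2.BORDER_REPLICATE)
    res=cv2.matchTemplate(f1[y0-6:y1+6,x0-6:x1+6],f0[y0:y1,x0:x1],cv2.TM_CCOEFF_NORMED); _,v,_,l=cv2.minMaxLoc(res); print(n,round(v,3),(l[0]-6,l[1]-6))
s=r.sense(); print(s["clock"])
```

```text
[np.float64(142.0), np.float64(114.0), np.float64(82.0), np.float64(65.0), np.float64(50.0), np.float64(50.0), np.float64(52.0), np.float64(76.0), np.float64(104.0), np.float64(107.0)] [np.float64(140.0), np.float64(111.0), np.float64(80.0), np.float64(64.0), np.float64(52.0), np.float64(52.0), np.float64(55.0), np.float64(80.0), np.float64(111.0), np.float64(114.0)]
st1 0.998 (0, 0)
st2 0.998 (0, 0)
tape 0.882 (0, 0)
cap 0.997 (0, 0)
15.95
```

The rod's end hasn't moved since it was pressed, and the bystanders show zero shift. Handing in.

Run:
```python
from rig import r
print(r.sign_off())
```

```text
the job is handed in; nothing more can be done
None
```

The cork rod is in the V-groove under the roller with its end against the stop screw, and I handed the job in at about 16 s of the 59 s allowed; sign-off gave no verdict.

**What I did:** I gripped the rod, laid it in the groove short of the roller and let go. I then pushed it from behind with shut fingers. Drag was about 3.5–4.5 N. At the stop the total push rose to about 9 N, so roughly 5 N was on the stop, and I held it there for over 0.6 s before backing off.

**Last checks:**
- **Rod position:** the side view shows the rod's front end in the same place as while it was pressed, touching the rubber tip with no visible spring-back. I could not measure the force left on the stop after letting go.
- **Bystanders:** comparing side views before and after, both stoppers, the tape roll and the orange cap show zero pixel shift. The tape's match score was lower, at 0.88; I did not look into why.

**What disagreed:**
- **First two grips:** both showed 8–9 N of upward force because the pads sat too high on the rod, so I regripped lower before lifting.
- **Groove position:** the cameras differed by 2–3 mm sideways. A close wrist view and near-zero side force at seating settled it.

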